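Nest the reducing cups and hold a vial down on the sprung stand

TASK

Set up the sprung vial stand for the brown vial with the grey cap and hold it ready for capping: first set the blue cup into the stand's round well and let go, then the taller, narrower orange cup inside the blue one and let go, then stand the vial upright in the orange cup. Press the vial down so that the sprung seat goes fully down onto its stop, firmly but without forcing it, and finish while still gripping the vial and holding it down there; leave the other pot and vial where they stand.

Things in the scene. Friction and masses are not known exactly. Their poses are not given: they have to be found in the camera images.
- stand_mouth (a point): centre of the mouth of the stand's well, 40 mm above the counter, z up. The stand is fixed: a grey round housing 86 mm across (91 at its flared lip) and 40 mm high on a dark square foot 104 x 104 x 8 mm; the well is 70 mm across (75 at the mouth) and open at the top. On the robot's side a yellow pointer moves with the seat down a black slot to a red line
- seat_top (a point): centre of the top of the sprung seat, a metal disc 62 mm across inside the well, 25 mm above the counter (15 mm below the mouth) when unloaded; z up
- seat (a joint): how far the seat is pressed down, m: 0 up (rest), 0.012 on its hard stop. The spring pushes up with about 4 N at 0 and 10 N at 0.012 m; the weight of cups and vial (together about 2.3 N) does not press it down noticeably
- large_cup: blue open round cup (reducing sleeve), outside 64 mm, inside 58 mm across, 40 mm high, floor 5 mm thick, about 70 g; lower edge tapered. Origin at the centre of its underside, z up. Standing on the raised seat it stands 25 mm out of the stand
- small_cup: orange open round cup, outside 50 mm, inside 44 mm across, 60 mm high, floor 5 mm thick, about 60 g; lower edge tapered. Origin at the centre of its underside, z up. Standing inside the blue cup its rim is 25 mm above the blue rim
- vial: brown glass vial with a grey cap and a green-edged label, closed, 38 mm across, 91 mm high, about 100 g; its grippable outline is a straight cylinder 38 mm across up to 88 mm. Origin at the centre of its underside, z up. Standing inside the orange cup it stands 36 mm out of it
- white_pot: bystander: specimen pot with white lid, 51 mm across, 74 mm high; origin at the centre of its underside
- big_vial: bystander: larger brown vial with a white cap and red label, 49 mm across, 115 mm high; origin at the centre of its underside
Things that resemble listed ones, but are neither listed nor needed, are in the scene too. There is more than one size of the large_cup; the one meant has the size given above.

How it is judged:
By the outcome, as a careful person would: the job done as asked, in the order asked, and still so for the second after the job is handed in, while the arm keeps its last pose, push and grip.
It also fails if it takes over 72 s, if anything falls off the work surface, if the arm or the gripper's body presses on something with over 40 N, if the wrist force passes 120 N, or if a joint passes its speed limit or range.

ROBOT

A 6-joint arm with a two-finger parallel gripper is mounted at the origin on a cart in front of the work surface, level with it; the furniture and walls round the work are solid. World frame = base frame: x ahead of the robot, y to its left, z up, the work surface at z = 0. Lengths are in m, angles in rad, forces in N, time in s.
With the tool pointing down it reaches from about 0.225 to 0.875 m from the base axis. Payload 3.4 kg.
Tool frame: the origin (TCP) lies at the very end of the fingers, on their centre line; the grasp point (between the pads) lies behind it (manip.grasp_offset is the z of the grasp point in the tool frame, in m); z points along the fingers, y is the line along which they close (so a half turn about z gives the same grasp; the last joint's range is limited). The gripper opens to 85 mm and grips with 20 to 120 N. Pads are 22 mm wide; open, the fingers measure 114 mm over their backs; the gripper's body (76 mm by 85 mm) begins 54 mm behind the grasp point. The pads swing forward as they close: fully open they stand 13 mm farther back than shut.
Start: joints at [-1.236, 0.276, 1.505, -0, 1.361, -0.121], TCP at [0.253, -0.516, 0.231] pointing down, gripper open.
Joint ranges: [-2.89, 2.89], [-0.75, 2.08], [0.22, 2.7], [-1.18, 4.32], [0.11, 2.71], [-2.7, 2.7]. Speed limits (rad/s): [2.57, 2.57, 3.14, 3.14, 3.14, 3.14].

INTERFACE

Orientations are given as a unit quaternion [w, x, y, z].
In Python, from rig import manip gives the robot as it stands.
- The arm moves only by the shell command python3 -m pendant 'ROWS' [FORCE]. ROWS is JSON, a list of rows, each an object of numbers: "dx", "dy", "dz": the shift along the tool's x, y, z in m; "rx", "ry", "rz": the turn, a rotation vector about the tool's x, y, z in degrees; "hand": the finger opening in m, from 0 to 0.0854. In form: [{"dx": .., "dy": .., "dz": .., "rx": .., "ry": .., "rz": .., "hand": ..}, ...]. A call has 1 to 12 rows; each row shifts and turns the commanded pose from where the row before left it, along the tool's axes as they then stand; what a row does not reach is not made up. A row lasts 1/12 s, in which the tool goes at most 41.7 mm and 7.16 degrees, less where a joint would pass 70% of its speed; a pose out of reach is approached as far as the arm can. A call is refused whole if a number of a shift passes 0.0417 or a number of a turn 7.16, either way. A call with a gripper value outside its range is refused whole. The fingers move at their own pace and stop on an object; FORCE is the grip in N (left out, the last holds). Time passes only in rows, so rows that do not move let the fingers close. It gives the time, the measured TCP pose, the force, the opening and the grip force at its end, in the units of the state.
- manip.get_state(): the state, without advancing time (a new reading comes with each control period).
- manip.get_image(name): name is "side" or "top"; returns a dict with "frame" (384x512x3 uint8, red, green, blue), "fx", "fy", "cx", "cy" (pixels), "distortion" ([k1, k2, p1, p2, k3] as OpenCV has them; the pictures are not rectified), "position" and "attitude" of the camera in the world. Camera axes: x right, y up, looking along -z (the intrinsics and any distortion apply to the point x, -y, -z); pixel columns grow to the right and rows downward; lengths in m; the calibration is good to about 2 mm. A picture is of the moment at which its call begins. There is no depth.
- manip.sign_off(): hands the job in; it is judged then, once.
The state is a dict: "clock": time; "qpos": joint angles; "qd": joint speeds; "effort": joint torques, N m; "position": TCP position; "ee_rot": TCP orientation; "contact_force": force on the tool from outside, world axes, zero at the start; "moment": the same for the moment, N m; "width": finger opening in m; "gripper_force": force on a finger pad.
Only numpy, scipy, OpenCV 4.12 (cv2) and the standard library are available. Lean on these libraries where they do the work, as an engineer would, in place of code of your own. Each camera call takes 0.05 s, during which the arm holds its last target. There are 200 camera calls.

## Working session

There is one attempt and no reset: what is moved stays moved. The work goes in short steps, Python scripts to look and compute and a shell command to move; the robot and the scene stay as the last step left them, time stands still between calls to the robot, and variables do not carry over. Pictures are saved under pics/ and viewed, at most 13 in all, crops included, and the job is handed in when it is done.

```bash
mkdir -p pics; ls
cat > h.py <<'E'
import numpy as np, cv2, pickle
from scipy.spatial.transform import Rotation as R
from rig import manip
def snap(n,f):
    d=manip.get_image(n); pickle.dump(d,open(f'pics/{f}.pkl','wb')); cv2.imwrite(f'pics/{f}.png',d['frame'][:,:,::-1]); return d
def load(f): return pickle.load(open(f'pics/{f}.pkl','rb'))
def cam(d):
    K=np.array([[d['fx'],0,d['cx']],[0,d['fy'],d['cy']],[0,0,1.]]); q=np.array(d['attitude'])
    Rm=R.from_quat(q[[1,2,3,0]]).as_matrix() if q.size==4 else q
    return K,np.array(d['distortion'],float),Rm,np.array(d['position'])
def hit(d,u,v,z):
    K,D,Rm,p=cam(d); x,y=cv2.undistortPoints(np.array([[[u,v]]],float),K,D)[0,0]
    r=Rm@np.array([x,-y,-1]); return p+r*(z-p[2])/r[2]
def proj(d,P):
    K,D,Rm,p=cam(d); c=(np.atleast_2d(P)-p)@Rm*[1,-1,-1]
    return cv2.projectPoints(c,np.zeros(3),np.zeros(3),K,D)[0][:,0]
E
python3 - <<'E'
from h import *
for n in('top','side'):
    d=snap(n,n+'0'); print(n,d['position'],d['attitude'],d['fx'],d['distortion'])
print(manip.get_state(),manip.grasp_offset)
E
```

```text
pics
top [ 0.38156061 -0.07559132  1.14895281] [-0.69909192 -0.0404188   0.04603944  0.7124024 ] 373.23116033352477 [0.00799374 0.         0.         0.         0.        ]
side [ 0.53553963 -0.80942053  0.56575997] [0.88822534 0.45933482 0.00731621 0.00370733] 347.4485162164838 [-0.02377001  0.          0.          0.          0.        ]
{'clock': 0.1, 'qpos': array([-1.23601128e+00,  2.76539475e-01,  1.50601240e+00, -9.28789847e-06,
        1.36070572e+00, -1.21005205e-01]), 'qd': array([-1.53211419e-04, -3.68124084e-04, -4.62444351e-03, -2.58161357e-05,
       -4.94799014e-04,  1.20100118e-03]), 'effort': array([ 3.88535761e-05, -4.17700732e+01, -2.46404654e+01, -3.71624283e-04,
        5.80159191e-03, -1.40493714e-05]), 'position': array([ 0.25293119, -0.51585349,  0.23051947]), 'ee_rot': array([-8.27232555e-04,  9.74143544e-01,  2.25928445e-01, -9.33282235e-05]), 'contact_force': array([ 0.94617589, -0.35912725,  0.58137987]), 'moment': array([-0.00201237, -0.01888687, -0.00141704]), 'gripper_force': 0.0, 'width': 0.08541791709424207} -0.0187
```

View pics/top0.png

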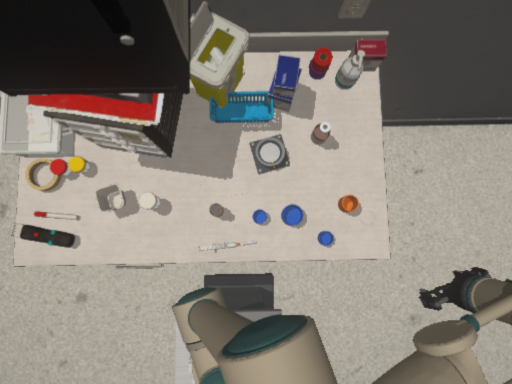

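View pics/side0.png

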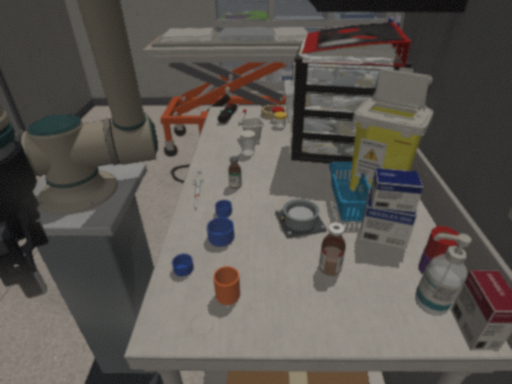

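Top view: there are three blue cups, at (260,217), (292,215) and (326,239). The orange cup is at (348,204), the grey-cap vial at (217,210), the white-cap big vial at (321,131) and the stand at (269,152). The cup at (292,215) looks largest, so it should be the 64 mm one. I'll confirm that in a crop.

Run:
```python
from h import *
t=load('top0');s=load('side0')
a=cv2.resize(t['frame'][125:255,195:370],None,fx=4.5,fy=4.5,interpolation=cv2.INTER_CUBIC); cv2.imwrite('pics/tc.png',a[:,:,::-1])
a=cv2.resize(s['frame'][145:315,160:360],None,fx=3.5,fy=3.5,interpolation=cv2.INTER_CUBIC); cv2.imwrite('pics/sc.png',a[:,:,::-1])
```

```text
(no output)
```

View pics/tc.png

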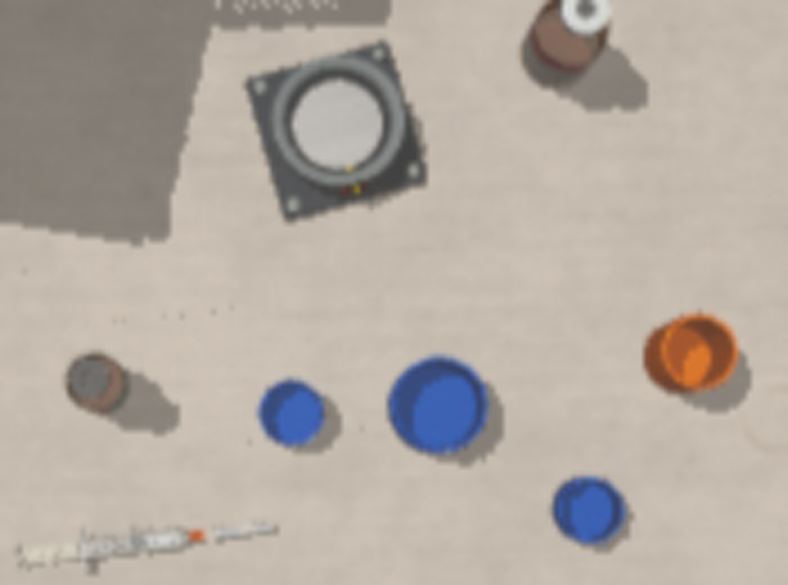

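View pics/sc.png

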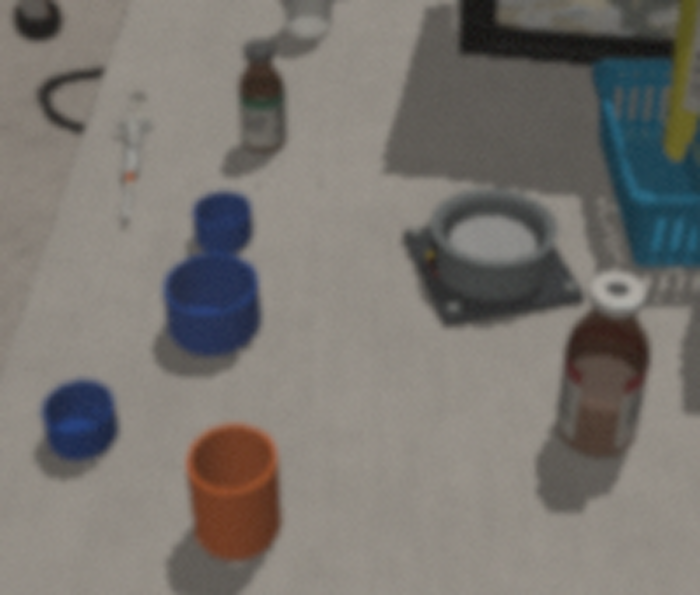

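The large cup at crop (439,406), i.e. (292,215), is clearly wider than the other two blue cups. The side view agrees. I'll measure all positions and check them against known sizes.

```bash
cat >> h.py <<'E'
def ring(x,y,z,r,n=48):
    a=np.linspace(0,2*np.pi,n); return np.c_[x+r*np.cos(a),y+r*np.sin(a),np.full(n,z)]
def fitcyl(views,x0,r,z0,z1,free_r=False):
    from scipy.optimize import minimize
    def cost(p):
        c=0
        for d,m in views:
            P=np.vstack([ring(p[0],p[1],z0,p[2] if free_r else r),ring(p[0],p[1],z1,p[2] if free_r else r)])
            h=cv2.convexHull(proj(d,P).astype(np.float32)); im=np.zeros(m.shape,np.uint8)
            cv2.fillConvexPoly(im,np.round(h*16).astype(np.int32),255,cv2.LINE_AA,4)
            c+=np.abs(im/255.-m).sum()/m.sum()
        return c
    p0=list(x0)+([r] if free_r else []); n=len(p0)
    s=np.vstack([p0,np.array(p0)+np.diag([.008,.008,.006][:n])])
    o=minimize(cost,p0,method='Nelder-Mead',options=dict(initial_simplex=s,xatol=1e-4,fatol=1e-4)); return o.x,o.fun
def mask(d,hue,u,v,w=28):
    h=cv2.cvtColor(d['frame'],cv2.COLOR_RGB2HSV).astype(int)
    m=((abs(h[...,0]-hue)<12)&(h[...,1]>120)).astype(np.uint8)
    n,l=cv2.connectedComponents(m); k=l[v,u]; assert k; return (l==k).astype(float)
E
python3 - <<'E'
from h import *
t=load('top0');s=load('side0')
T=lambda U,V:(195+(U+.5)/4.5-.5,125+(V+.5)/4.5-.5)
S=lambda U,V:(160+(U+.5)/3.5-.5,145+(V+.5)/3.5-.5)
for nm,a,b,z in[('stand',(339,120),(493,229),.04),('blue',(439,406),(212,283),.04),('orange',(699,352),(233,462),.06),('vialtop',(91,377),(261,48),.091),('small1',(292,412),(222,210),.03)]:
    print(nm,hit(t,*T(*a),z)[:2],hit(s,*S(*b),z)[:2])
print('vialbot',hit(s,*S(263,145),0))
print('stand w',np.linalg.norm(hit(t,*T(272,120),.04)-hit(t,*T(407,120),.04)),'blue w',np.linalg.norm(hit(t,*T(389,406),.04)-hit(t,*T(488,406),.04)))
print('foot',[hit(t,*T(*q),.008)[:2].round(4) for q in[(248,80),(385,41),(426,184),(289,221)]])
for nm,hue,pt,ps,r,h in[('blue',110,(292,217),(220,236),.032,.04),('orange',9,(349,204),(227,292),.025,.06)]:
    mt,ms=mask(t,hue,*pt),mask(s,hue,*ps)
    x0=hit(t,*pt,h)[:2]
    for v in([(t,mt)],[(s,ms)],[(t,mt),(s,ms)]): print(nm,fitcyl(v,x0,r,0,h,True))
E
```

```text
stand [ 0.62360316 -0.13484646] [ 0.62413237 -0.1378462 ]
blue [ 0.43024842 -0.19611407] [ 0.43320783 -0.19606943]
orange [ 0.46124228 -0.36422283] [ 0.46368022 -0.36708249]
vialtop [0.45038049 0.02804693] [0.45245085 0.02823793]
small1 [ 0.42855582 -0.09931633] [ 0.43013546 -0.10278784]
vialbot [0.4497068  0.02614129 0.        ]
stand w 0.09090089350534392 blue w 0.06531740027520845
foot [array([ 0.66 , -0.074]), array([ 0.6861, -0.17  ]), array([ 0.5845, -0.1955]), array([ 0.5605, -0.1005])]
blue (array([ 0.43126664, -0.19717029,  0.02740251]), np.float64(0.07789170714157222))
blue (array([ 0.43112732, -0.19123797,  0.02433614]), np.float64(0.424123043712898))
blue (array([ 0.43155595, -0.19474146,  0.02599405]), np.float64(0.608664627930683))
orange (array([ 0.46230939, -0.36642801,  0.02149472]), np.float64(0.07188581314878892))
orange (array([ 0.46186944, -0.36248599,  0.02113054]), np.float64(0.05798284617440532))
orange (array([ 0.462392  , -0.36513084,  0.02140033]), np.float64(0.17536260002944248))
```

```bash
python3 -m pendant '[{"rz":6.5,"hand":0.0854},{"rz":6.5},{"rz":6.5},{"rz":6.5},{},{}]' 40; python3 -m pendant '[{"dx":0.0178,"dy":-0.032},{"dx":0.0178,"dy":-0.032},{"dx":0.0178,"dy":-0.032},{"dx":0.0178,"dy":-0.032},{"dx":0.0178,"dy":-0.032},{"dx":0.0178,"dy":-0.032},{"dx":0.0178,"dy":-0.032},{"dx":0.0178,"dy":-0.032},{"dx":0.0178,"dy":-0.032},{"dx":0.0178,"dy":-0.032},{},{}]'
```

```text
invalid input
invalid input
```

```bash
python3 -m pendant '[{"rz":6.5},{"rz":6.5},{"rz":6.5},{"rz":6.5}]' 40; python3 -m pendant '[{"dx":0,"dy":0,"dz":0,"rx":0,"ry":0,"rz":0,"hand":0.085}]'
```

```text
clock: 0.18
position: [0.253, -0.516, 0.2307]
ee_rot: [-0.001, 0.974, 0.226, -0.0]
contact_force: [0.1, 0.7, 0.6]
width: 0.085
gripper_force: 0.0invalid input
```

```bash
python3 -m pendant '[{"dx":0,"dy":0,"dz":0,"rx":0,"ry":0,"rz":6.5,"hand":0.085},{"dx":0,"dy":0,"dz":0,"rx":0,"ry":0,"rz":6.5,"hand":0.085},{"dx":0,"dy":0,"dz":0,"rx":0,"ry":0,"rz":6.5,"hand":0.085},{"dx":0,"dy":0,"dz":0,"rx":0,"ry":0,"rz":6.6,"hand":0.085},{"dx":0,"dy":0,"dz":0,"rx":0,"ry":0,"rz":0,"hand":0.085}]' 40 && python3 -m pendant '[{"dx":0.018,"dy":-0.032,"dz":0,"rx":0,"ry":0,"rz":0,"hand":0.085},{"dx":0.018,"dy":-0.032,"dz":0,"rx":0,"ry":0,"rz":0,"hand":0.085},{"dx":0.018,"dy":-0.032,"dz":0,"rx":0,"ry":0,"rz":0,"hand":0.085},{"dx":0.018,"dy":-0.032,"dz":0,"rx":0,"ry":0,"rz":0,"hand":0.085},{"dx":0.018,"dy":-0.032,"dz":0,"rx":0,"ry":0,"rz":0,"hand":0.085},{"dx":0.018,"dy":-0.032,"dz":0,"rx":0,"ry":0,"rz":0,"hand":0.085},{"dx":0.018,"dy":-0.032,"dz":0,"rx":0,"ry":0,"rz":0,"hand":0.085},{"dx":0.018,"dy":-0.032,"dz":0,"rx":0,"ry":0,"rz":0,"hand":0.085},{"dx":0.018,"dy":-0.032,"dz":0,"rx":0,"ry":0,"rz":0,"hand":0.085},{"dx":0.016,"dy":-0.032,"dz":0,"rx":0,"ry":0,"rz":0,"hand":0.085},{"dx":0,"dy":0,"dz":0,"rx":0,"ry":0,"rz":0,"hand":0.085},{"dx":0,"dy":0,"dz":0,"rx":0,"ry":0,"rz":0,"hand":0.085}]'
```

```text
clock: 0.6
position: [0.253, -0.5161, 0.231]
ee_rot: [-0.0, 1.0, -0.001, -0.0]
contact_force: [-0.1, -0.4, -0.3]
width: 0.0849
gripper_force: 0.0
clock: 1.6
position: [0.4315, -0.1946, 0.2313]
ee_rot: [0.0, 1.0, 0.003, -0.0]
contact_force: [-0.4, -1.2, 0.1]
width: 0.0849
gripper_force: 0.0
```

```bash
python3 -m pendant '[{"dx":0,"dy":0,"dz":0.035,"rx":0,"ry":0,"rz":0,"hand":0.085},{"dx":0,"dy":0,"dz":0.035,"rx":0,"ry":0,"rz":0,"hand":0.085},{"dx":0,"dy":0,"dz":0.035,"rx":0,"ry":0,"rz":0,"hand":0.085},{"dx":0,"dy":0,"dz":0.035,"rx":0,"ry":0,"rz":0,"hand":0.085},{"dx":0,"dy":0,"dz":0.035,"rx":0,"ry":0,"rz":0,"hand":0.085},{"dx":0,"dy":0,"dz":0.02,"rx":0,"ry":0,"rz":0,"hand":0.085},{"dx":0,"dy":0,"dz":0.015,"rx":0,"ry":0,"rz":0,"hand":0.085},{"dx":0,"dy":0,"dz":0.009,"rx":0,"ry":0,"rz":0,"hand":0.085},{"dx":0,"dy":0,"dz":0,"rx":0,"ry":0,"rz":0,"hand":0.085},{"dx":0,"dy":0,"dz":0,"rx":0,"ry":0,"rz":0,"hand":0.085}]' && python3 -m pendant '[{"dx":0,"dy":0,"dz":0,"rx":0,"ry":0,"rz":0,"hand":0.04},{"dx":0,"dy":0,"dz":0,"rx":0,"ry":0,"rz":0,"hand":0.04},{"dx":0,"dy":0,"dz":0,"rx":0,"ry":0,"rz":0,"hand":0.04},{"dx":0,"dy":0,"dz":0,"rx":0,"ry":0,"rz":0,"hand":0.04},{"dx":0,"dy":0,"dz":0,"rx":0,"ry":0,"rz":0,"hand":0.04},{"dx":0,"dy":0,"dz":0,"rx":0,"ry":0,"rz":0,"hand":0.04},{"dx":0,"dy":0,"dz":0,"rx":0,"ry":0,"rz":0,"hand":0.04},{"dx":0,"dy":0,"dz":0,"rx":0,"ry":0,"rz":0,"hand":0.04}]' 30
```

```text
clock: 2.43
position: [0.431, -0.1972, 0.0124]
ee_rot: [0.0, 1.0, -0.0, -0.0]
contact_force: [0.1, 0.5, -0.7]
width: 0.085
gripper_force: 0.0
clock: 3.1
position: [0.432, -0.1971, 0.0136]
ee_rot: [0.001, 1.0, 0.0, 0.001]
contact_force: [-0.6, -1.7, 6.5]
width: 0.0613
gripper_force: 34.2
```

```bash
python3 -m pendant '[{"dx":0,"dy":0,"dz":-0.01,"rx":0,"ry":0,"rz":0,"hand":0.04},{"dx":0,"dy":0,"dz":-0.03,"rx":0,"ry":0,"rz":0,"hand":0.04},{"dx":0,"dy":0,"dz":-0.03,"rx":0,"ry":0,"rz":0,"hand":0.04},{"dx":0,"dy":0,"dz":-0.03,"rx":0,"ry":0,"rz":0,"hand":0.04},{"dx":0,"dy":0,"dz":-0.01,"rx":0,"ry":0,"rz":0,"hand":0.04},{"dx":0,"dy":0,"dz":0,"rx":0,"ry":0,"rz":0,"hand":0.04},{"dx":0,"dy":0,"dz":0,"rx":0,"ry":0,"rz":0,"hand":0.04}]'
python3 - <<'E'
from h import *
d=snap('side','s1')
a=cv2.resize(d['frame'][110:310,140:380],None,fx=3,fy=3,interpolation=cv2.INTER_CUBIC); cv2.imwrite('pics/s1c.png',a[:,:,::-1])
E
```

```text
clock: 3.68
position: [0.4311, -0.1962, 0.1227]
ee_rot: [0.0, 1.0, 0.0, 0.001]
contact_force: [-0.0, 1.0, -1.7]
width: 0.0618
gripper_force: 33.5
```

View pics/s1c.png

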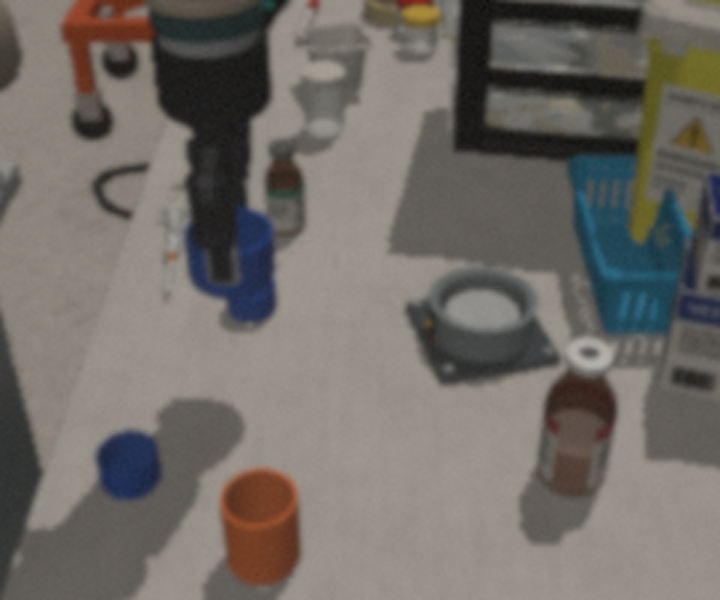

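The cup is held upright, with crop extents about 187–273 horizontally. I'll project the cup model to work out its x offset in the grip.

Run:
```python
from h import *
d=load('s1')
for e in(-.004,0,.004):
    P=np.vstack([ring(.431+e,-.196,.110,.032),ring(.431+e,-.196,.150,.032)]); q=(proj(d,P)-[140,110])*3
    print(e,q.min(0),q.max(0))
h=cv2.cvtColor(d['frame'],cv2.COLOR_RGB2HSV)
for v in(185,190,195):
  r=d['frame'][v,195:240].astype(int); print(v,[(195+i) for i in range(45) if r[i,2]>r[i,0]+30])
```

```text
-0.004 [175.41023127 204.40203412] [268.75558568 300.66726166]
0 [181.03270995 204.39599945] [274.1696639  300.67265534]
0.004 [186.65691776 204.39002216] [279.5849812  300.67798021]
185 [219, 220, 221, 222, 223, 224, 225, 226, 227, 228, 229, 230]
190 [219, 220, 221, 222, 223, 224, 225, 226, 227, 228, 229]
195 [204, 205, 206, 207, 220, 221, 222, 223, 224, 225, 226, 227, 228, 229]
```

```bash
python3 -m pendant '[{"dx":0.02,"dy":-0.006,"dz":0,"rx":0,"ry":0,"rz":0,"hand":0.04},{"dx":0.03,"dy":-0.01,"dz":0,"rx":0,"ry":0,"rz":0,"hand":0.04},{"dx":0.03,"dy":-0.01,"dz":0,"rx":0,"ry":0,"rz":0,"hand":0.04},{"dx":0.03,"dy":-0.01,"dz":0,"rx":0,"ry":0,"rz":0,"hand":0.04},{"dx":0.03,"dy":-0.01,"dz":0,"rx":0,"ry":0,"rz":0,"hand":0.04},{"dx":0.03,"dy":-0.008,"dz":0,"rx":0,"ry":0,"rz":0,"hand":0.04},{"dx":0.022,"dy":-0.006,"dz":0,"rx":0,"ry":0,"rz":0,"hand":0.04},{"dx":0,"dy":0,"dz":0.02,"rx":0,"ry":0,"rz":0,"hand":0.04},{"dx":0,"dy":0,"dz":0.02,"rx":0,"ry":0,"rz":0,"hand":0.04},{"dx":0,"dy":0,"dz":0,"rx":0,"ry":0,"rz":0,"hand":0.04},{"dx":0,"dy":0,"dz":0,"rx":0,"ry":0,"rz":0,"hand":0.04}]'
```

```text
clock: 4.65
position: [0.6209, -0.1355, 0.0793]
ee_rot: [-0.001, 1.0, 0.0, -0.003]
contact_force: [0.6, 0.4, -0.3]
width: 0.0616
gripper_force: 33.4
```

Run:
```python
from h import *
d=snap('side','s2')
a=cv2.resize(d['frame'][120:270,220:400],None,fx=4,fy=4,interpolation=cv2.INTER_CUBIC)
p=manip.get_state()['position']; print(p)
zb=p[2]-.0125
for (x,y,z,r,c) in[(p[0]+.001,p[1],zb,.032,(255,255,0)),(p[0]+.001,p[1],zb+.04,.032,(255,255,0)),(.6235,-.136,.04,.0455,(0,255,0)),(.6235,-.136,.04,.0375,(0,255,0))]:
    q=((proj(d,ring(x,y,z,r))-[220,120]+.5)*4).astype(np.int32); cv2.polylines(a,[q],True,c,1)
cv2.imwrite('pics/s2c.png',a[:,:,::-1])
```

```text
[ 0.62208486 -0.13599967  0.08097539]
```

View pics/s2c.png

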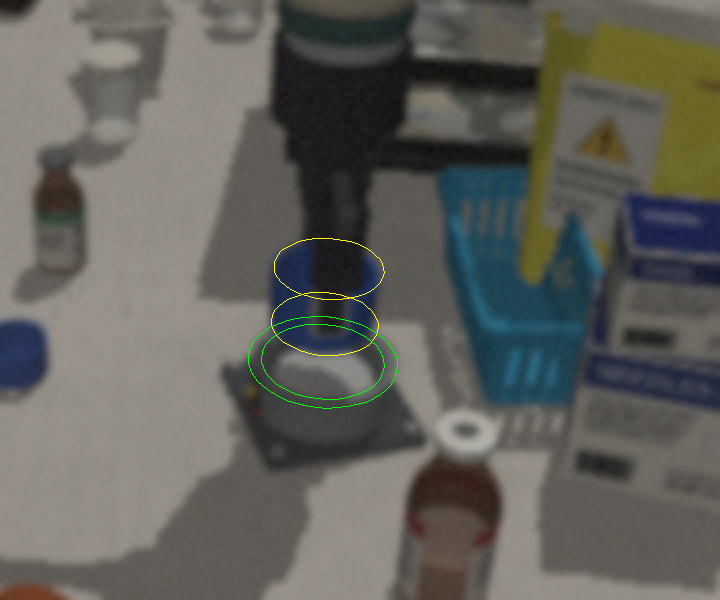

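Cup and well are aligned to within about 1–2 mm. The cup outline is at crop (328,300) and the well mouth at (323,362). Descending.

```bash
python3 -m pendant '[{"dx":0.001,"dy":0,"dz":0.01,"rx":0,"ry":0,"rz":0,"hand":0.04},{"dx":0,"dy":0,"dz":0.01,"rx":0,"ry":0,"rz":0,"hand":0.04},{"dx":0,"dy":0,"dz":0.008,"rx":0,"ry":0,"rz":0,"hand":0.04},{"dx":0,"dy":0,"dz":0.005,"rx":0,"ry":0,"rz":0,"hand":0.04},{"dx":0,"dy":0,"dz":0.004,"rx":0,"ry":0,"rz":0,"hand":0.04},{"dx":0,"dy":0,"dz":0.003,"rx":0,"ry":0,"rz":0,"hand":0.04},{"dx":0,"dy":0,"dz":0,"rx":0,"ry":0,"rz":0,"hand":0.04}]'
```

```text
clock: 5.28
position: [0.6239, -0.1359, 0.0417]
ee_rot: [-0.0, 1.0, -0.0, -0.0]
contact_force: [-0.0, 1.7, -0.9]
width: 0.0617
gripper_force: 33.4
```

```bash
python3 -m pendant '[{"dx":0,"dy":0,"dz":0.002,"rx":0,"ry":0,"rz":0,"hand":0.04},{"dx":0,"dy":0,"dz":0.001,"rx":0,"ry":0,"rz":0,"hand":0.04},{"dx":0,"dy":0,"dz":0,"rx":0,"ry":0,"rz":0,"hand":0.04}]' && python3 -m pendant '[{"dx":0,"dy":0,"dz":0,"rx":0,"ry":0,"rz":0,"hand":0.066},{"dx":0,"dy":0,"dz":0,"rx":0,"ry":0,"rz":0,"hand":0.07},{"dx":0,"dy":0,"dz":0,"rx":0,"ry":0,"rz":0,"hand":0.085},{"dx":0,"dy":0,"dz":0,"rx":0,"ry":0,"rz":0,"hand":0.085},{"dx":0,"dy":0,"dz":0,"rx":0,"ry":0,"rz":0,"hand":0.085},{"dx":0,"dy":0,"dz":-0.01,"rx":0,"ry":0,"rz":0,"hand":0.085},{"dx":0,"dy":0,"dz":-0.035,"rx":0,"ry":0,"rz":0,"hand":0.085},{"dx":0,"dy":0,"dz":-0.04,"rx":0,"ry":0,"rz":0,"hand":0.085},{"dx":0,"dy":0,"dz":-0.04,"rx":0,"ry":0,"rz":0,"hand":0.085},{"dx":0,"dy":0,"dz":0,"rx":0,"ry":0,"rz":0,"hand":0.085}]'
```

```text
clock: 5.53
position: [0.6243, -0.136, 0.0395]
ee_rot: [-0.0, 1.0, 0.0, 0.0]
contact_force: [0.3, 0.9, -0.5]
width: 0.0619
gripper_force: 33.5
clock: 6.37
position: [0.6291, -0.1379, 0.1744]
ee_rot: [0.003, 1.0, 0.0, 0.008]
contact_force: [0.9, -1.4, 0.3]
width: 0.0848
gripper_force: 0.0
```

```bash
python3 -m pendant '[{"dx":-0.0232,"dy":0.0328,"dz":0,"rx":0,"ry":0,"rz":0,"hand":0.085},{"dx":-0.0232,"dy":0.0328,"dz":0,"rx":0,"ry":0,"rz":0,"hand":0.085},{"dx":-0.0232,"dy":0.0328,"dz":0,"rx":0,"ry":0,"rz":0,"hand":0.085},{"dx":-0.0232,"dy":0.0328,"dz":0,"rx":0,"ry":0,"rz":0,"hand":0.085},{"dx":-0.0232,"dy":0.0328,"dz":0,"rx":0,"ry":0,"rz":0,"hand":0.085},{"dx":-0.0232,"dy":0.0328,"dz":0,"rx":0,"ry":0,"rz":0,"hand":0.085},{"dx":-0.0232,"dy":0.0328,"dz":0,"rx":0,"ry":0,"rz":0,"hand":0.085},{"dx":0,"dy":0,"dz":0,"rx":0,"ry":0,"rz":0,"hand":0.085},{"dx":0,"dy":0,"dz":0,"rx":0,"ry":0,"rz":0,"hand":0.085},{"dx":0,"dy":0,"dz":0,"rx":0,"ry":0,"rz":0,"hand":0.085}]'
python3 - <<'E'
from h import *
print(manip.get_state()['position'])
d=snap('top','t3')
a=cv2.resize(d['frame'][100:250,200:380],None,fx=4,fy=4,interpolation=cv2.INTER_CUBIC)
for (x,y,z,r,c) in[(.6235,-.136,.065,.032,(255,255,0)),(.6235,-.136,.04,.0455,(0,255,0)),(.462,-.365,.06,.025,(0,255,0))]:
    q=((proj(d,ring(x,y,z,r))-[200,100]+.5)*4).astype(np.int32); cv2.polylines(a,[q],True,c,1)
cv2.imwrite('pics/t3c.png',a[:,:,::-1])
E
```

```text
clock: 7.2
position: [0.4617, -0.3659, 0.1647]
ee_rot: [-0.0, 1.0, -0.0, 0.0]
contact_force: [-0.4, 0.4, -0.6]
width: 0.0848
gripper_force: 0.0
[ 0.46167626 -0.36586459  0.16474532]
```

View pics/t3c.png

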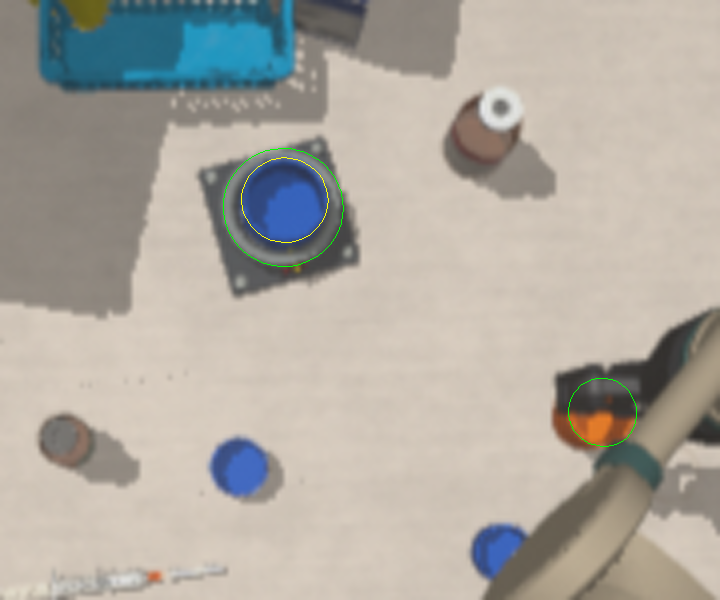

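The blue cup sits level and centred in the well, with its rim at crop (284,201). Now the orange cup.

```bash
python3 -m pendant '[{"dx":0,"dy":0,"dz":0.035,"rx":0,"ry":0,"rz":0,"hand":0.085},{"dx":0,"dy":0,"dz":0.035,"rx":0,"ry":0,"rz":0,"hand":0.085},{"dx":0,"dy":0,"dz":0.03,"rx":0,"ry":0,"rz":0,"hand":0.085},{"dx":0,"dy":0,"dz":0.02,"rx":0,"ry":0,"rz":0,"hand":0.085},{"dx":0,"dy":0,"dz":0.011,"rx":0,"ry":0,"rz":0,"hand":0.085},{"dx":0,"dy":0,"dz":0,"rx":0,"ry":0,"rz":0,"hand":0.085},{"dx":0,"dy":0,"dz":0,"rx":0,"ry":0,"rz":0,"hand":0.085}]' && python3 -m pendant '[{"dx":0,"dy":0,"dz":0,"rx":0,"ry":0,"rz":0,"hand":0.03},{"dx":0,"dy":0,"dz":0,"rx":0,"ry":0,"rz":0,"hand":0.03},{"dx":0,"dy":0,"dz":0,"rx":0,"ry":0,"rz":0,"hand":0.03},{"dx":0,"dy":0,"dz":0,"rx":0,"ry":0,"rz":0,"hand":0.03},{"dx":0,"dy":0,"dz":0,"rx":0,"ry":0,"rz":0,"hand":0.03},{"dx":0,"dy":0,"dz":0,"rx":0,"ry":0,"rz":0,"hand":0.03},{"dx":0,"dy":0,"dz":0,"rx":0,"ry":0,"rz":0,"hand":0.03},{"dx":0,"dy":0,"dz":0,"rx":0,"ry":0,"rz":0,"hand":0.03},{"dx":0,"dy":0,"dz":0,"rx":0,"ry":0,"rz":0,"hand":0.03},{"dx":0,"dy":0,"dz":0,"rx":0,"ry":0,"rz":0,"hand":0.03}]' 30
```

```text
clock: 7.83
position: [0.4626, -0.3653, 0.0336]
ee_rot: [0.0, 1.0, 0.001, 0.0]
contact_force: [1.0, 0.3, 0.4]
width: 0.085
gripper_force: 0.0
clock: 8.67
position: [0.4625, -0.3665, 0.0351]
ee_rot: [0.001, 1.0, -0.0, 0.001]
contact_force: [1.1, 0.5, 6.5]
width: 0.049
gripper_force: 30.9
```

```bash
python3 -m pendant '[{"dx":0,"dy":0,"dz":-0.01,"rx":0,"ry":0,"rz":0,"hand":0.03},{"dx":0,"dy":0,"dz":-0.03,"rx":0,"ry":0,"rz":0,"hand":0.03},{"dx":0,"dy":0,"dz":-0.035,"rx":0,"ry":0,"rz":0,"hand":0.03},{"dx":0,"dy":0,"dz":-0.035,"rx":0,"ry":0,"rz":0,"hand":0.03},{"dx":0,"dy":0,"dz":-0.02,"rx":0,"ry":0,"rz":0,"hand":0.03},{"dx":0,"dy":0,"dz":0,"rx":0,"ry":0,"rz":0,"hand":0.03}]' && python3 -m pendant '[{"dx":0.0115,"dy":-0.0165,"dz":0,"rx":0,"ry":0,"rz":0,"hand":0.03},{"dx":0.02,"dy":-0.029,"dz":0,"rx":0,"ry":0,"rz":0,"hand":0.03},{"dx":0.02,"dy":-0.029,"dz":0,"rx":0,"ry":0,"rz":0,"hand":0.03},{"dx":0.02,"dy":-0.029,"dz":0,"rx":0,"ry":0,"rz":0,"hand":0.03},{"dx":0.02,"dy":-0.029,"dz":0,"rx":0,"ry":0,"rz":0,"hand":0.03},{"dx":0.02,"dy":-0.029,"dz":0,"rx":0,"ry":0,"rz":0,"hand":0.03},{"dx":0.02,"dy":-0.029,"dz":0,"rx":0,"ry":0,"rz":0,"hand":0.03},{"dx":0.02,"dy":-0.025,"dz":0,"rx":0,"ry":0,"rz":0,"hand":0.03},{"dx":0.0095,"dy":-0.015,"dz":0,"rx":0,"ry":0,"rz":0,"hand":0.03},{"dx":0,"dy":0,"dz":0.025,"rx":0,"ry":0,"rz":0,"hand":0.03},{"dx":0,"dy":0,"dz":0.025,"rx":0,"ry":0,"rz":0,"hand":0.03},{"dx":0,"dy":0,"dz":0,"rx":0,"ry":0,"rz":0,"hand":0.03}]'
python3 -m pendant '[{"dx":0,"dy":0,"dz":0,"rx":0,"ry":0,"rz":0,"hand":0.03},{"dx":0,"dy":0,"dz":0,"rx":0,"ry":0,"rz":0,"hand":0.03}]'
python3 - <<'E'
from h import *
p=manip.get_state()['position']; print(p); zb=p[2]-.034
pan=[]
for n,(r0,c0) in(('side',(150,250)),('top',(110,220))):
    d=snap(n,n+'4'); a=cv2.resize(d['frame'][r0:r0+100,c0:c0+100],None,fx=4,fy=4,interpolation=cv2.INTER_CUBIC)
    for (x,y,z,r,c) in[(p[0],p[1],zb,.025,(255,255,0)),(p[0],p[1],zb+.06,.025,(255,255,0)),(.6235,-.136,.065,.032,(0,255,0)),(.6235,-.136,.065,.029,(0,255,0))]:
        q=((proj(d,ring(x,y,z,r))-[c0,r0]+.5)*4).astype(np.int32); cv2.polylines(a,[q],True,c,1)
    pan.append(a)
cv2.imwrite('pics/c4.png',np.hstack(pan)[:,:,::-1])
E
```

```text
clock: 9.17
position: [0.464, -0.3684, 0.1697]
ee_rot: [0.004, 1.0, 0.0, 0.004]
contact_force: [1.1, 0.8, 0.3]
width: 0.049
gripper_force: 31.5
clock: 10.17
position: [0.6187, -0.1335, 0.1079]
ee_rot: [-0.002, 1.0, 0.001, -0.005]
contact_force: [-1.0, 1.2, -1.0]
width: 0.0493
gripper_force: 31.5
clock: 10.33
position: [0.6229, -0.1357, 0.1139]
ee_rot: [0.0, 1.0, -0.0, 0.0]
contact_force: [-0.5, -0.4, -1.5]
width: 0.0489
gripper_force: 31.5
[ 0.62285606 -0.13574282  0.1139354 ]
```

View pics/c4.png

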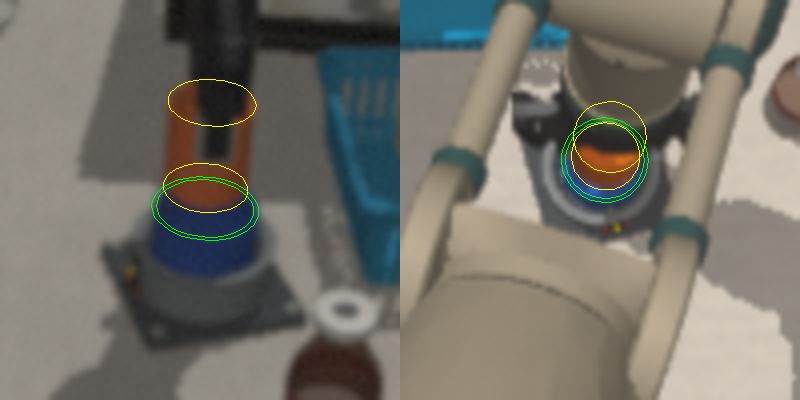

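The orange cup hangs upright over the blue one (side crop: orange base about (206,188), blue rim (205,209)). Both outlines match, so I'm lowering it.

```bash
python3 -m pendant '[{"dx":0,"dy":0,"dz":0.012,"rx":0,"ry":0,"rz":0,"hand":0.03},{"dx":0,"dy":0,"dz":0.012,"rx":0,"ry":0,"rz":0,"hand":0.03},{"dx":0,"dy":0,"dz":0.01,"rx":0,"ry":0,"rz":0,"hand":0.03},{"dx":0,"dy":0,"dz":0.006,"rx":0,"ry":0,"rz":0,"hand":0.03},{"dx":0,"dy":0,"dz":0.004,"rx":0,"ry":0,"rz":0,"hand":0.03},{"dx":0,"dy":0,"dz":0.002,"rx":0,"ry":0,"rz":0,"hand":0.03},{"dx":0,"dy":0,"dz":0,"rx":0,"ry":0,"rz":0,"hand":0.03},{"dx":0,"dy":0,"dz":0,"rx":0,"ry":0,"rz":0,"hand":0.03}]'
```

```text
clock: 11.1
position: [0.6229, -0.1355, 0.0677]
ee_rot: [0.0, 1.0, 0.0, 0.0]
contact_force: [0.5, 0.2, -0.6]
width: 0.0491
gripper_force: 31.5
```

```bash
python3 -m pendant '[{"dx":0,"dy":0,"dz":0.0012,"rx":0,"ry":0,"rz":0,"hand":0.03},{"dx":0,"dy":0,"dz":0,"rx":0,"ry":0,"rz":0,"hand":0.03},{"dx":0,"dy":0,"dz":0,"rx":0,"ry":0,"rz":0,"hand":0.053},{"dx":0,"dy":0,"dz":0,"rx":0,"ry":0,"rz":0,"hand":0.06},{"dx":0,"dy":0,"dz":0,"rx":0,"ry":0,"rz":0,"hand":0.08},{"dx":0,"dy":0,"dz":0,"rx":0,"ry":0,"rz":0,"hand":0.08},{"dx":0,"dy":0,"dz":0,"rx":0,"ry":0,"rz":0,"hand":0.08},{"dx":0,"dy":0,"dz":-0.01,"rx":0,"ry":0,"rz":0,"hand":0.08},{"dx":0,"dy":0,"dz":-0.035,"rx":0,"ry":0,"rz":0,"hand":0.08},{"dx":0,"dy":0,"dz":-0.04,"rx":0,"ry":0,"rz":0,"hand":0.08},{"dx":0,"dy":0,"dz":0,"rx":0,"ry":0,"rz":0,"hand":0.08}]' && python3 -m pendant '[{"dx":-0.0245,"dy":-0.0235,"dz":0,"rx":0,"ry":0,"rz":0,"hand":0.08},{"dx":-0.0245,"dy":-0.0235,"dz":0,"rx":0,"ry":0,"rz":0,"hand":0.08},{"dx":-0.0245,"dy":-0.0235,"dz":0,"rx":0,"ry":0,"rz":0,"hand":0.08},{"dx":-0.0245,"dy":-0.0235,"dz":0,"rx":0,"ry":0,"rz":0,"hand":0.08},{"dx":-0.0245,"dy":-0.0235,"dz":0,"rx":0,"ry":0,"rz":0,"hand":0.08},{"dx":-0.0245,"dy":-0.0235,"dz":0,"rx":0,"ry":0,"rz":0,"hand":0.08},{"dx":-0.0245,"dy":-0.0235,"dz":0,"rx":0,"ry":0,"rz":0,"hand":0.08},{"dx":0,"dy":0,"dz":0,"rx":0,"ry":0,"rz":0,"hand":0.08},{"dx":0,"dy":0,"dz":0,"rx":0,"ry":0,"rz":0,"hand":0.08},{"dx":0,"dy":0,"dz":0,"rx":0,"ry":0,"rz":0,"hand":0.08}]'
python3 - <<'E'
from h import *
print(manip.get_state()['position'])
pan=[]
for n,(r0,c0,w,f) in(('side',(140,210,100,4)),('top',(130,200,100,4))):
    d=snap(n,n+'5'); a=cv2.resize(d['frame'][r0:r0+w,c0:c0+w],None,fx=f,fy=f,interpolation=cv2.INTER_CUBIC)
    for (x,y,z,r,c) in[(.451,.0275,0,.019,(255,255,0)),(.451,.0275,.088,.019,(255,255,0)),(.6235,-.136,.065,.032,(0,255,0)),(.6235,-.136,.090,.025,(255,255,255))]:
        q=((proj(d,ring(x,y,z,r))-[c0,r0]+.5)*4).astype(np.int32); cv2.polylines(a,[q],True,c,1)
    pan.append(a)
cv2.imwrite('pics/c5.png',np.hstack(pan)[:,:,::-1])
E
```

```text
clock: 12.02
position: [0.6275, -0.1369, 0.16]
ee_rot: [0.002, 1.0, 0.0, 0.007]
contact_force: [0.4, -0.8, 1.4]
width: 0.08
gripper_force: 0.0
clock: 12.85
position: [0.4522, 0.0289, 0.152]
ee_rot: [0.0, 1.0, 0.0, 0.002]
contact_force: [1.5, 0.1, -0.1]
width: 0.0797
gripper_force: 0.0
[0.45224731 0.0289004  0.15204709]
```

View pics/c5.png

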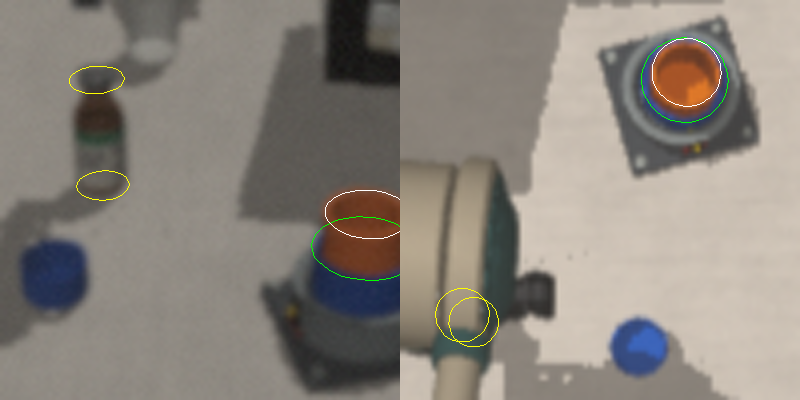

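The nested cups sit level (top crop, orange rim (686,72)). The vial body is centred at side crop x≈101, about 1 mm from the estimate. Descending on it.

```bash
python3 -m pendant '[{"dx":-0.001,"dy":0.001,"dz":0.02,"rx":0,"ry":0,"rz":0,"hand":0.08},{"dx":0,"dy":0,"dz":0.03,"rx":0,"ry":0,"rz":0,"hand":0.08},{"dx":0,"dy":0,"dz":0.025,"rx":0,"ry":0,"rz":0,"hand":0.08},{"dx":0,"dy":0,"dz":0.013,"rx":0,"ry":0,"rz":0,"hand":0.08},{"dx":0,"dy":0,"dz":0.007,"rx":0,"ry":0,"rz":0,"hand":0.08},{"dx":0,"dy":0,"dz":0,"rx":0,"ry":0,"rz":0,"hand":0.08},{"dx":0,"dy":0,"dz":0,"rx":0,"ry":0,"rz":0,"hand":0.08}]' && python3 -m pendant '[{"dx":0,"dy":0,"dz":0,"rx":0,"ry":0,"rz":0,"hand":0.06},{"dx":0,"dy":0,"dz":0,"rx":0,"ry":0,"rz":0,"hand":0.05},{"dx":0,"dy":0,"dz":0,"rx":0,"ry":0,"rz":0,"hand":0.045},{"dx":0,"dy":0,"dz":0,"rx":0,"ry":0,"rz":0,"hand":0.04},{"dx":0,"dy":0,"dz":0,"rx":0,"ry":0,"rz":0,"hand":0.02},{"dx":0,"dy":0,"dz":0,"rx":0,"ry":0,"rz":0,"hand":0.02},{"dx":0,"dy":0,"dz":0,"rx":0,"ry":0,"rz":0,"hand":0.02},{"dx":0,"dy":0,"dz":0,"rx":0,"ry":0,"rz":0,"hand":0.02},{"dx":0,"dy":0,"dz":0,"rx":0,"ry":0,"rz":0,"hand":0.02},{"dx":0,"dy":0,"dz":0,"rx":0,"ry":0,"rz":0,"hand":0.02},{"dx":0,"dy":0,"dz":0,"rx":0,"ry":0,"rz":0,"hand":0.02}]' 60
```

```text
clock: 13.53
position: [0.451, 0.0276, 0.0562]
ee_rot: [0.0, 1.0, -0.0, 0.0]
contact_force: [0.8, 0.2, -0.3]
width: 0.0798
gripper_force: 0.0
clock: 14.45
position: [0.4507, 0.0284, 0.057]
ee_rot: [-0.0, 1.0, 0.0, 0.001]
contact_force: [-0.6, 1.5, 6.2]
width: 0.0368
gripper_force: 59.4
```

```bash
python3 -m pendant '[{"dx":0,"dy":0,"dz":-0.01,"rx":0,"ry":0,"rz":0,"hand":0.02},{"dx":0,"dy":0,"dz":-0.025,"rx":0,"ry":0,"rz":0,"hand":0.02},{"dx":0,"dy":0,"dz":-0.035,"rx":0,"ry":0,"rz":0,"hand":0.02},{"dx":0,"dy":0,"dz":-0.035,"rx":0,"ry":0,"rz":0,"hand":0.02},{"dx":0,"dy":0,"dz":-0.02,"rx":0,"ry":0,"rz":0,"hand":0.02},{"dx":0,"dy":0,"dz":0,"rx":0,"ry":0,"rz":0,"hand":0.02}]' && python3 -m pendant '[{"dx":0.012,"dy":0.012,"dz":0,"rx":0,"ry":0,"rz":0,"hand":0.02},{"dx":0.021,"dy":0.02,"dz":0,"rx":0,"ry":0,"rz":0,"hand":0.02},{"dx":0.021,"dy":0.02,"dz":0,"rx":0,"ry":0,"rz":0,"hand":0.02},{"dx":0.021,"dy":0.02,"dz":0,"rx":0,"ry":0,"rz":0,"hand":0.02},{"dx":0.021,"dy":0.02,"dz":0,"rx":0,"ry":0,"rz":0,"hand":0.02},{"dx":0.021,"dy":0.02,"dz":0,"rx":0,"ry":0,"rz":0,"hand":0.02},{"dx":0.021,"dy":0.02,"dz":0,"rx":0,"ry":0,"rz":0,"hand":0.02},{"dx":0.021,"dy":0.02,"dz":0,"rx":0,"ry":0,"rz":0,"hand":0.02},{"dx":0.0135,"dy":0.012,"dz":0,"rx":0,"ry":0,"rz":0,"hand":0.02},{"dx":0,"dy":0,"dz":0,"rx":0,"ry":0,"rz":0,"hand":0.02},{"dx":0,"dy":0,"dz":0,"rx":0,"ry":0,"rz":0,"hand":0.02},{"dx":0,"dy":0,"dz":0.015,"rx":0,"ry":0,"rz":0,"hand":0.02}]' && python3 -m pendant '[{"dx":0,"dy":0,"dz":0,"rx":0,"ry":0,"rz":0,"hand":0.02},{"dx":0,"dy":0,"dz":0,"rx":0,"ry":0,"rz":0,"hand":0.02},{"dx":0,"dy":0,"dz":0,"rx":0,"ry":0,"rz":0,"hand":0.02}]'
python3 - <<'E'
from h import *
p=manip.get_state()['position']; print(p); zb=p[2]-.0565
d=snap('side','side6'); r0,c0=110,240
a=cv2.resize(d['frame'][r0:r0+140,c0:c0+130],None,fx=4.2,fy=4.2,interpolation=cv2.INTER_CUBIC)
for (x,y,z,r,c) in[(p[0],p[1],zb,.019,(255,255,0)),(p[0],p[1],zb+.088,.019,(255,255,0)),(.6235,-.136,.09,.025,(255,255,255))]:
    q=((proj(d,ring(x,y,z,r))-[c0,r0]+.5)*4.2).astype(np.int32); cv2.polylines(a,[q],True,c,1)
cv2.imwrite('pics/c6.png',a[:,:,::-1])
E
```

```text
clock: 14.95
position: [0.4532, 0.0278, 0.1856]
ee_rot: [0.001, 1.0, 0.0, 0.005]
contact_force: [0.9, -0.3, -0.6]
width: 0.0371
gripper_force: 60.0
clock: 15.95
position: [0.6233, -0.1363, 0.1667]
ee_rot: [0.0, 1.0, 0.0, 0.001]
contact_force: [-0.1, 0.3, -0.3]
width: 0.0366
gripper_force: 60.1
clock: 16.2
position: [0.6219, -0.1353, 0.166]
ee_rot: [-0.0, 1.0, 0.0, -0.001]
contact_force: [0.2, -0.4, 0.2]
width: 0.0367
gripper_force: 60.1
[ 0.62191623 -0.13526888  0.1659588 ]
```

View pics/c6.png

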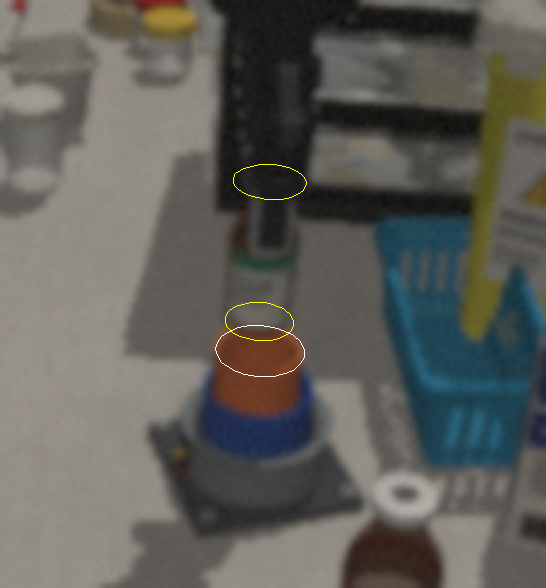

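The vial is upright, with its base at (261,325) over the orange cup centre (260,351). It's aligned, so I'm lowering in small steps.

```bash
python3 -m pendant '[{"dx":0.0005,"dy":0,"dz":0.012,"rx":0,"ry":0,"rz":0,"hand":0.02},{"dx":0,"dy":0,"dz":0.012,"rx":0,"ry":0,"rz":0,"hand":0.02},{"dx":0,"dy":0,"dz":0.012,"rx":0,"ry":0,"rz":0,"hand":0.02},{"dx":0,"dy":0,"dz":0.012,"rx":0,"ry":0,"rz":0,"hand":0.02},{"dx":0,"dy":0,"dz":0.01,"rx":0,"ry":0,"rz":0,"hand":0.02},{"dx":0,"dy":0,"dz":0.007,"rx":0,"ry":0,"rz":0,"hand":0.02},{"dx":0,"dy":0,"dz":0.004,"rx":0,"ry":0,"rz":0,"hand":0.02},{"dx":0,"dy":0,"dz":0,"rx":0,"ry":0,"rz":0,"hand":0.02},{"dx":0,"dy":0,"dz":0,"rx":0,"ry":0,"rz":0,"hand":0.02}]' && python3 -m pendant '[{"dx":0,"dy":0,"dz":0.003,"rx":0,"ry":0,"rz":0,"hand":0.02},{"dx":0,"dy":0,"dz":0.003,"rx":0,"ry":0,"rz":0,"hand":0.02},{"dx":0,"dy":0,"dz":0,"rx":0,"ry":0,"rz":0,"hand":0.02},{"dx":0,"dy":0,"dz":0,"rx":0,"ry":0,"rz":0,"hand":0.02}]'
```

```text
clock: 17.0
position: [0.6233, -0.1358, 0.0974]
ee_rot: [0.0, 1.0, 0.0, 0.0]
contact_force: [-1.0, 0.0, -0.8]
width: 0.0366
gripper_force: 60.1
clock: 17.33
position: [0.6237, -0.1361, 0.0917]
ee_rot: [0.0, 1.0, 0.0, 0.001]
contact_force: [0.4, 0.1, 0.9]
width: 0.0364
gripper_force: 60.2
```

```bash
python3 -m pendant '[{"dx":0,"dy":0,"dz":0.002,"rx":0,"ry":0,"rz":0,"hand":0.02},{"dx":0,"dy":0,"dz":0.002,"rx":0,"ry":0,"rz":0,"hand":0.02},{"dx":0,"dy":0,"dz":0,"rx":0,"ry":0,"rz":0,"hand":0.02},{"dx":0,"dy":0,"dz":0,"rx":0,"ry":0,"rz":0,"hand":0.02}]' && python3 -m pendant '[{"dx":0,"dy":0,"dz":0.002,"rx":0,"ry":0,"rz":0,"hand":0.02},{"dx":0,"dy":0,"dz":0.002,"rx":0,"ry":0,"rz":0,"hand":0.02},{"dx":0,"dy":0,"dz":0,"rx":0,"ry":0,"rz":0,"hand":0.02},{"dx":0,"dy":0,"dz":0,"rx":0,"ry":0,"rz":0,"hand":0.02}]' && python3 -m pendant '[{"dx":0,"dy":0,"dz":0.002,"rx":0,"ry":0,"rz":0,"hand":0.02},{"dx":0,"dy":0,"dz":0,"rx":0,"ry":0,"rz":0,"hand":0.02},{"dx":0,"dy":0,"dz":0,"rx":0,"ry":0,"rz":0,"hand":0.02}]'
```

```text
clock: 17.67
position: [0.6237, -0.1361, 0.0875]
ee_rot: [0.0, 1.0, 0.0, 0.001]
contact_force: [1.5, -0.5, 3.7]
width: 0.0367
gripper_force: 60.3
clock: 18.0
position: [0.6237, -0.1361, 0.0835]
ee_rot: [0.0, 1.0, 0.0, 0.001]
contact_force: [0.6, -0.8, 5.1]
width: 0.0366
gripper_force: 60.6
clock: 18.25
position: [0.6237, -0.1361, 0.0817]
ee_rot: [0.0, 1.0, 0.0, 0.001]
contact_force: [0.8, -0.2, 4.7]
width: 0.0369
gripper_force: 60.7
```

```bash
python3 -m pendant '[{"dx":0,"dy":0,"dz":0.001,"rx":0,"ry":0,"rz":0,"hand":0.02},{"dx":0,"dy":0,"dz":0,"rx":0,"ry":0,"rz":0,"hand":0.02},{"dx":0,"dy":0,"dz":0,"rx":0,"ry":0,"rz":0,"hand":0.02}]' && python3 -m pendant '[{"dx":0,"dy":0,"dz":0.001,"rx":0,"ry":0,"rz":0,"hand":0.02},{"dx":0,"dy":0,"dz":0,"rx":0,"ry":0,"rz":0,"hand":0.02},{"dx":0,"dy":0,"dz":0,"rx":0,"ry":0,"rz":0,"hand":0.02}]' && python3 -m pendant '[{"dx":0,"dy":0,"dz":0.001,"rx":0,"ry":0,"rz":0,"hand":0.02},{"dx":0,"dy":0,"dz":0,"rx":0,"ry":0,"rz":0,"hand":0.02},{"dx":0,"dy":0,"dz":0,"rx":0,"ry":0,"rz":0,"hand":0.02}]'
```

```text
clock: 18.5
position: [0.6237, -0.1361, 0.0809]
ee_rot: [0.0, 1.0, 0.0, 0.001]
contact_force: [1.2, 0.0, 6.4]
width: 0.0365
gripper_force: 60.7
clock: 18.75
position: [0.6238, -0.1361, 0.08]
ee_rot: [0.0, 1.0, 0.0, 0.001]
contact_force: [-0.0, 0.6, 7.0]
width: 0.0364
gripper_force: 60.8
clock: 19.0
position: [0.6239, -0.1361, 0.0799]
ee_rot: [0.0, 1.0, 0.0, 0.001]
contact_force: [-0.5, 0.7, 10.5]
width: 0.0364
gripper_force: 61.4
```

```bash
python3 -m pendant '[{"dx":0,"dy":0,"dz":0.0008,"rx":0,"ry":0,"rz":0,"hand":0.02},{"dx":0,"dy":0,"dz":0,"rx":0,"ry":0,"rz":0,"hand":0.02},{"dx":0,"dy":0,"dz":0,"rx":0,"ry":0,"rz":0,"hand":0.02},{"dx":0,"dy":0,"dz":0,"rx":0,"ry":0,"rz":0,"hand":0.02}]'
```

```text
clock: 19.33
position: [0.6241, -0.1361, 0.0798]
ee_rot: [0.001, 1.0, 0.0, 0.002]
contact_force: [-2.3, 1.0, 14.5]
width: 0.037
gripper_force: 61.7
```

```bash
python3 -m pendant '[{"dx":0,"dy":0,"dz":0.0006,"rx":0,"ry":0,"rz":0,"hand":0.02},{"dx":0,"dy":0,"dz":0,"rx":0,"ry":0,"rz":0,"hand":0.02},{"dx":0,"dy":0,"dz":0,"rx":0,"ry":0,"rz":0,"hand":0.02},{"dx":0,"dy":0,"dz":0,"rx":0,"ry":0,"rz":0,"hand":0.02}]'
python3 - <<'E'
from h import *
d=snap('side','side7'); r0,c0=140,240
a=cv2.resize(d['frame'][r0:r0+110,c0:c0+120],None,fx=5,fy=5,interpolation=cv2.INTER_CUBIC)
cv2.imwrite('pics/c7.png',a[:,:,::-1]); print(manip.get_state()['contact_force'])
E
```

```text
clock: 19.67
position: [0.6241, -0.1361, 0.0798]
ee_rot: [0.001, 1.0, 0.0, 0.002]
contact_force: [-1.6, 0.8, 18.0]
width: 0.0365
gripper_force: 61.8
[-2.23383897  0.91483855 17.15407152]
```

View pics/c7.png

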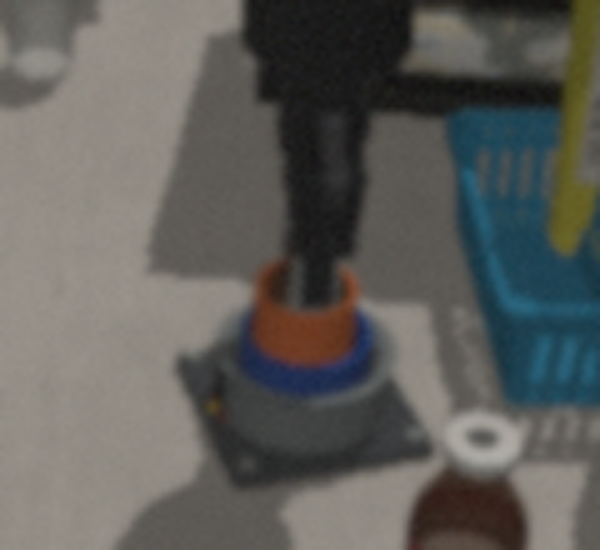

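The side view shows the yellow pointer down at the red line at (214,407), and the cups nested level with the vial held. The TCP travelled about 12 mm after contact, then stopped at z = 0.0798 while the force rose to about 18 N, so the seat is on its stop.

```bash
python3 -c "
from rig import manip
print(manip.sign_off())"
```

```text
the job is handed in; nothing more can be done
None
```

The job is handed in: the blue cup, orange cup and vial are nested in the stand, and the gripper is holding the vial down with about 18 N and the seat on its stop.

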